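# Cap a sample vial and hold it on the vortex mixer

### The arm

A 7-joint arm with a two-finger parallel gripper is mounted at the origin on a cart in front of the work surface, level with it; the furniture and walls round the work are solid. World frame = base frame: x ahead of the robot, y to its left, z up, the work surface at z = 0. Lengths are in mm, angles in rad, forces in N, time in s.
With the tool pointing down it reaches from about 400 to 900 mm from the base axis. Payload 5.5 kg.
Tool frame: the origin (TCP) lies midway between the tips of the shut fingers; the grasp point (between the pads) lies 19 mm behind it; z points along the fingers, y is the line along which they close (so a half turn about z gives the same grasp; the last joint's range is limited). The gripper opens to 92 mm and grips with 3 to 60 N. Pads are 19 mm wide; open, the fingers measure 130 mm over their backs; the gripper's body (75 mm by 190 mm) begins 47 mm behind the grasp point.
Start: joints at [0.263, 0.501, -0.427, 1.55, 0.221, 1.138, -0.21], TCP at [650, 0.037, 226.729] pointing down, gripper open.
Joint ranges: [-2.88, 2.88], [-0.31, 2.03], [-1.54, 1.56], [0.2, 2.42], [-1.41, 4.55], [0.19, 2.02], [-2.57, 2.57]. Speed limits (rad/s): [2.57, 2.57, 3.14, 3.14, 3.14, 3.14, 3.14].

### API

Orientations are given as a unit quaternion [x, y, z, w].
In Python, from plant import ctrl, read_camera, camera_params gives the robot as it stands.
- The arm moves only by the tool servo_tool, never from a script. Its arguments are lists of equal length, an entry for each row: "travel": the shift along the tool's x, y, z in cm, a list of three; "rot": the turn, a rotation vector about the tool's x, y, z in rad, a list of three. A call has 1 to 10 rows; each row shifts and turns the commanded pose from where the row before left it, along the tool's axes as they then stand; what a row does not reach is not made up. A row lasts 1/8 s, in which the tool goes at most 62.5 mm and 10.7 degrees, less where a joint would pass 70% of its speed; a pose out of reach is approached as far as the arm can. A call with a gripper value outside its range is refused whole. "hand" is the gripper's target within -1 to 1 (shut at 1, half-way at 0, fully open at -1), set as the call begins (left out, the last holds). The fingers move at their own pace and stop on an object; the grip force is fixed at half the most. Time passes only in rows, so rows that do not move let the fingers close. It gives the time, the measured TCP pose, the force, the opening and the grip force at its end, in the units of the state.
- ctrl.sense(): the state, without advancing time (a new reading comes with each control period).
- read_camera(name): name is "scene" or "side" or "wrist"; returns the picture (384x512x3 uint8, red, green, blue); there is no depth.
- camera_params(name): a dict with "fovy" (degrees; the focal length in pixels is half the picture's height over the tangent of half this angle, whatever the lens; pixels are square), "cx", "cy" (the principal point, pixels), "k1" (the pictures are not rectified: a ray, as slopes to the right and down, at radius r is drawn at 1 + k1 r^2 times it, then the intrinsics apply), "camera_from_world" (4x4, takes a point from world to camera coordinates). Camera axes: x right, y down, z forward; pixel columns grow to the right and rows downward; lengths in mm; the calibration is good to about 2 mm. A picture is of the moment at which its call begins: read the wrist's pose just before it. camera_params takes no time and is no camera call; for the wrist camera it gives the pose at the moment of the call.
- ctrl.close_job(): hands the job in; it is judged then, once.
The state is a dict: "time": time; "joint_positions": joint angles; "qvel": joint speeds; "tau": joint torques, N m; "position": TCP position; "ee_rot": TCP orientation; "contact_force": force on the tool from outside, world axes, zero at the start; "torque": the same for the moment, N m; "finger_gap": finger opening in mm; "finger_force": force on a finger pad.
Only numpy, scipy, OpenCV 4.12 (cv2) and the standard library are available. Lean on these libraries where they do the work, as an engineer would, in place of code of your own. Each camera call takes 0.05 s, during which the arm holds its last target. There are 200 camera calls.

### The job

Push the loose snap cap fully home and level on the one open vial in the aluminium block, then lift that vial out by its body. Stand its foot upright in the rubber cup of the vortex mixer and press the spring-loaded cup down about halfway (6 mm of its 12 mm), which keeps the touch-start mixer running, for at least three seconds; the program finishes while the gripper still holds the vial pressed there. Leave the two vials that are already capped standing in the block.

Things in the scene. Friction and masses are not known exactly. Their poses are not given: they have to be found in the camera images.
- vial: The only open vial in the block (in any hole). Amber, round: 32 mm body from the foot up to 58 mm, shoulder to 65 mm, 21 mm neck, 24 mm snap lip tapering to 19 mm at the rim, 84 mm up. 40 to 90 g. Origin: centre of the foot; z up to the mouth. In the block the foot is 6 mm above the bench; the body shows from 38 to 64 mm above the bench.
- vial_rim (a point): Centre of the open vial's mouth, at its rim (84 mm above the foot).
- cap: Loose white ribbed snap cap, mouth down on the bench: 33 mm outside, 18 high, top 3 thick, bore 25.6 with four sprung tongues in the mouth. Origin: centre of the mouth; z up to the closed top. Set on the vial it rests about 10 mm too high; a push of 4 to 8 N snaps it over the lip until its top meets the rim: origin then 69 mm above the vial's foot (75 above the bench in the block).
- block: Aluminium vial block 62 x 186 x 38 mm, fixed, with a row of three 34 mm holes, 32 mm deep, 58 mm apart along its y axis (the long way). Origin: centre of its underside. Neighbouring vials leave no room for fingers along the row: grip across it, closing along the block's x axis.
- spare_1: One of two amber vials that are already capped; same vial with the same cap fully home, standing in the block. Origin: centre of its foot. Leave it standing.
- spare_2: The other capped vial, as spare_1.
- mixer: Compact vortex mixer, fixed to the bench: white housing 150 mm (x) by 124 mm (y), top of the housing 68 mm above the bench, speed dial and rocker switch on its front (-x) face. The rubber cup stands over its middle. Origin: centre of its underside, on the bench.
- cup_floor (a point): Centre of the flat floor inside the mixer's black rubber cup, where the vial's foot stands; 104 mm above the bench when the cup is up. The cup is 38 mm wide at the floor, 46 mm at its mouth, 14 mm deep, 54 mm outside.
- head (a joint): How far the mixer's cup is pressed down, in m: 0 up, 0.012 at its lower stop. Springs back: it begins to sink at about 3 N and needs 0.5 N more for each mm (about 6 N at 6 mm, 9 N at the stop).
There are look-alikes about, which are no part of the job. Leave any purple look-alike of the vial alone.

How it is judged:
By the outcome, as a careful person would: the job done as asked, in the order asked, and still so for the second after the job is handed in, while the arm keeps its last pose, push and grip.
It also fails if it takes over 58 s, if anything falls off the work surface, if the arm or the gripper's body presses on something with over 40 N, if the wrist force passes 120 N, or if a joint passes its speed limit or range.

## Working session

There is one attempt and no reset: what is moved stays moved. The work goes in short steps, Python scripts to look and compute and a tool call to move; the robot and the scene stay as the last step left them, time stands still between calls to the robot, and variables do not carry over. Pictures are saved under pics/ and viewed, at most 12 in all, crops included, and the job is handed in when it is done.

Besides the shell and the picture viewer there is one more tool, called after "Emit:" as name(argument=value, ...) on one line, values as JSON. servo_tool: Moves the arm, as the interface text tells. Its arguments: {"type":"object","properties":{"travel":{"type":"array"},"rot":{"type":"array"},"hand":{"type":"number"}},"required":["travel","rot"]}

```bash
mkdir -p pics; ls
cat > h.py <<'E'
import numpy as np,cv2
from plant import ctrl,read_camera,camera_params
def pix(p,P):
    f=192/np.tan(np.radians(P['fovy'])/2)
    q=P['camera_from_world']@np.append(p,1.); s=q[:2]/q[2]; s=s*(1+P['k1']*(s@s))
    return np.array([P['cx'],P['cy']])+f*s
def ray(uv,P):
    f=192/np.tan(np.radians(P['fovy'])/2)
    d=(np.array(uv,float)-[P['cx'],P['cy']])/f; s=d.copy()
    for _ in range(20): s=d/(1+P['k1']*(s@s))
    T=np.array(P['camera_from_world']); R=T[:3,:3]
    return -R.T@T[:3,3], R.T@np.append(s,1)
def atz(uv,z,P):
    o,d=ray(uv,P); return o+d*(z-o[2])/d[2]
E
python3 - <<'E'
from h import *
import json
a=[]
for n in ["scene","side","wrist"]:
    P=camera_params(n); im=read_camera(n); cv2.imwrite(f'pics/{n}0.png',im[:,:,::-1]); a.append(im)
    P={k:np.array(v).tolist() for k,v in P.items()}; json.dump(P,open(f'pics/{n}0.json','w'))
    o,_=ray((256,192),{**P,'camera_from_world':np.array(P['camera_from_world'])}); print(n,o.round(),P['fovy'],P['k1'],P['cx'],P['cy'])
cv2.imwrite('pics/all0.png',np.vstack([cv2.resize(a[0],(800,600))])[:,:,::-1])
s=ctrl.sense(); print(s['position'],s['ee_rot'],s['contact_force'],s['finger_gap'],s['time'])
E
```

```text
pics
scene [105. 475. 841.] 52.23303150392064 -0.02018933740365138 259.8324976387153 194.33166390767636
side [  36. -710.  685.] 48.25209679186307 0.04342367224767347 249.77289944524986 194.4265218103299
wrist [651.  75. 383.] 70.08109675162954 0.0003440286727670725 253.37803290646735 192.0580767685929
[ 6.49483177e+02 -2.21193103e-02  2.25928704e+02] [ 7.07068498e-01  7.07144694e-01 -5.02876579e-04 -5.18960272e-04] [-0.01261188 -0.34977164 -1.17100264] 91.96757761670324 0.15
```

View pics/all0.png

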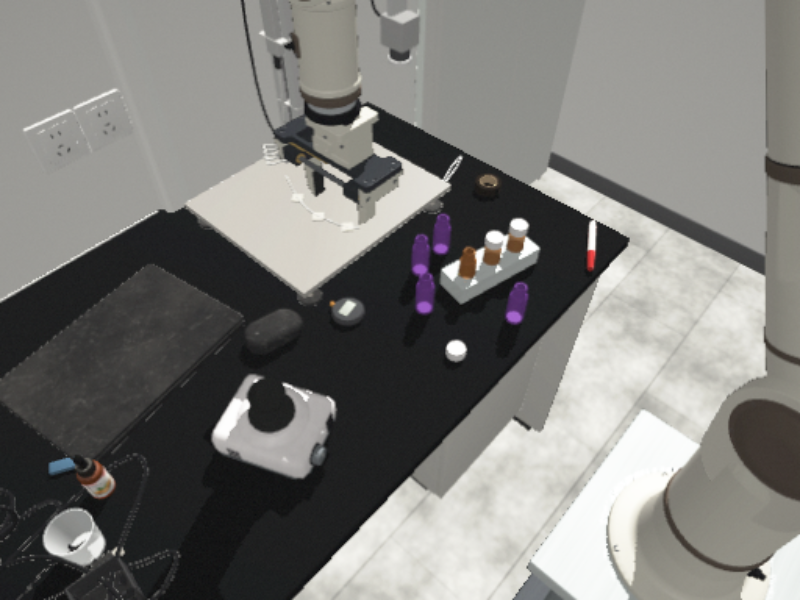

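View pics/side0.png

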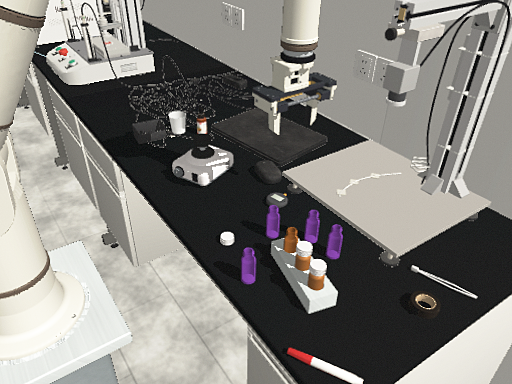

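View pics/wrist0.png

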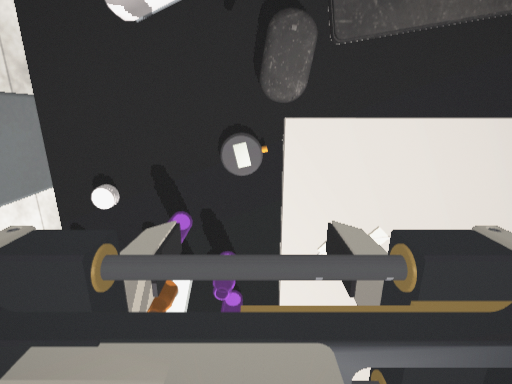

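The scene shows the open amber vial at (468,262), in the block next to two white-capped spares. There are four purple look-alikes, at (420,255), (442,233), (425,293) and (517,303), and a labelled dropper bottle at (97,478). The loose cap is at (456,350), clear of the block, and the mixer cup is at (271,405). My choice is the amber vial without a cap, and I'll check it in one close crop montage.

Run:
```python
from h import *
S=cv2.imread('pics/scene0.png');D=cv2.imread('pics/side0.png')
def c(I,x,y,w,h,k=5): return cv2.resize(I[y:y+h,x:x+w],(400,300),interpolation=cv2.INTER_CUBIC)
# scene 100x75 crops: x4
m=np.vstack([np.hstack([c(S,262,135,100,75),c(S,130,232,100,75)]),np.hstack([c(D,255,222,100,75),c(D,160,135,100,75)])])
cv2.imwrite('pics/m1.png',m)
```

```text
(no output)
```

View pics/m1.png

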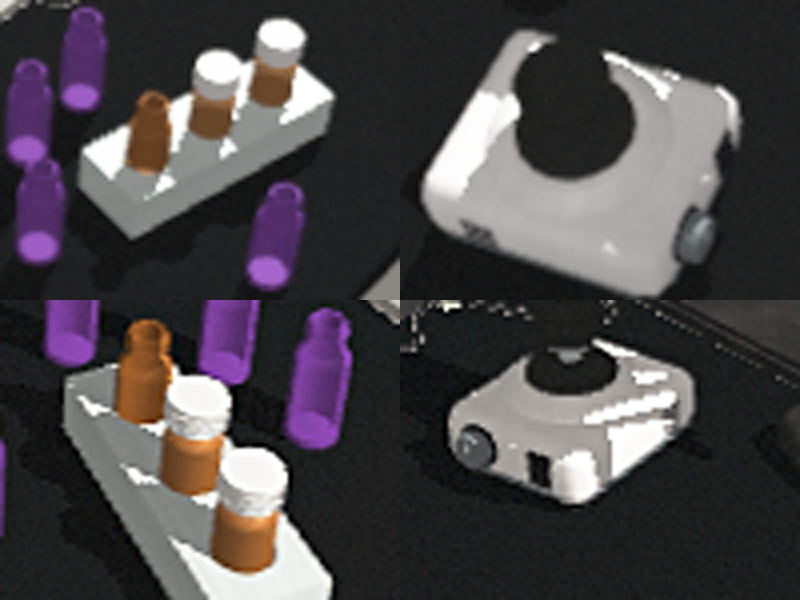

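Run:
```python
from h import *
A=camera_params('scene');B=camera_params('side')
def tri(u,v):
    M=np.zeros((3,3));b=np.zeros(3)
    for o,d in(ray(u,A),ray(v,B)):
        d=d/np.linalg.norm(d);Q=np.eye(3)-np.outer(d,d);M+=Q;b+=Q@o
    return np.linalg.solve(M,b).round(1)
for n,u,v,z in [('rim',(300,159.2),(292,228),90),('c1',(316.2,150.5),(304.2,244.5),93),('c2',(332.2,142.7),(318.2,262.8),93),('cap',(291.8,222),(227,236),18)]:
    print(n,tri(u,v),atz(u,z,A).round(1)[:2],atz(v,z,B).round(1)[:2])
print(atz((172.5,250.8),118,A))
# side: mixer bottom corners approx
s=lambda x,y:(x/4+160-100,(y-300)/4+135)
import json
W=json.load(open('pics/wrist0.json'));W['camera_from_world']=np.array(W['camera_from_world'])
print('wrist cap',atz((105,195),18,W)); print(W['camera_from_world'].round(2))
```

```text
rim [ 521.9 -173.    93.4] [ 524.2 -176.3] [ 524.2 -170.1]
c1 [ 508.8 -229.4   94.7] [ 510.5 -231.4] [ 509.2 -228.2]
c2 [ 495.2 -286.1   95.3] [ 496.1 -288.3] [ 497.4 -284.4]
cap [437.  -41.   16.5] [436.9 -40.2] [435.5 -42.6]
[538.5563432  255.62500997 118.        ]
wrist cap [442.66615919 -34.57569214  18.        ]
[[ 1.0000e+00 -0.0000e+00 -0.0000e+00 -6.4965e+02]
 [ 0.0000e+00 -9.6000e-01  2.8000e-01 -3.4270e+01]
 [-0.0000e+00 -2.8000e-01 -9.6000e-01  3.9090e+02]
 [ 0.0000e+00  0.0000e+00  0.0000e+00  1.0000e+00]]
```

Emit:
servo_tool(travel=[[-0.7, -3.5, 0], [-0.7, -3.6, 0], [-0.7, -3.6, 1.5], [-0.7, -3.6, 1.5], [-0.7, -3.5, 3], [-0.6, -3.5, 3], [0, 0, 0], [0, 0, 0], [0, 0, 0]], rot=[[0, 0, 0], [0, 0, 0], [0, 0, 0], [0, 0, 0], [0, 0, 0], [0, 0, 0], [0, 0, 0.117], [0, 0, 0.117], [0, 0, 0]], hand=-0.3)

```text
time: 1.27
position: [436.9, -41.0, 136.7]
ee_rot: [0.784, 0.62, -0.0, 0.0]
contact_force: [1.1, 0.1, 0.4]
finger_gap: 59.7
finger_force: 0.0
```

Run:
```python
from h import *
A=camera_params('scene')
for u in [(282,159.2),(269,172.5),(271.7,197),(329.5,203)]: print('purple',atz(u,0,A).round())
P=camera_params('wrist'); im=read_camera('wrist'); np.save('pics/P1.npy',P,allow_pickle=True)
s=ctrl.sense(); print(s['position'],s['ee_rot'],s['finger_gap'],s['contact_force'])
print(pix([437,-41,18],P),pix([437,-41,0],P))
cv2.imwrite('pics/w1.png',cv2.resize(im,(800,600))[:,:,::-1])
```

```text
purple [ 615. -217.    0.]
purple [ 608. -148.   -0.]
purple [540. -81.   0.]
purple [ 408. -173.    0.]
[436.98380659 -40.92631751 136.74164476] [ 7.84019171e-01  6.20736608e-01 -3.28985701e-05  2.69107344e-05] 59.73281315300512 [-0.3656112  -0.25972122  0.80226675]
[252.89342002 188.02362239] [252.94040752 183.76222078]
```

View pics/w1.png

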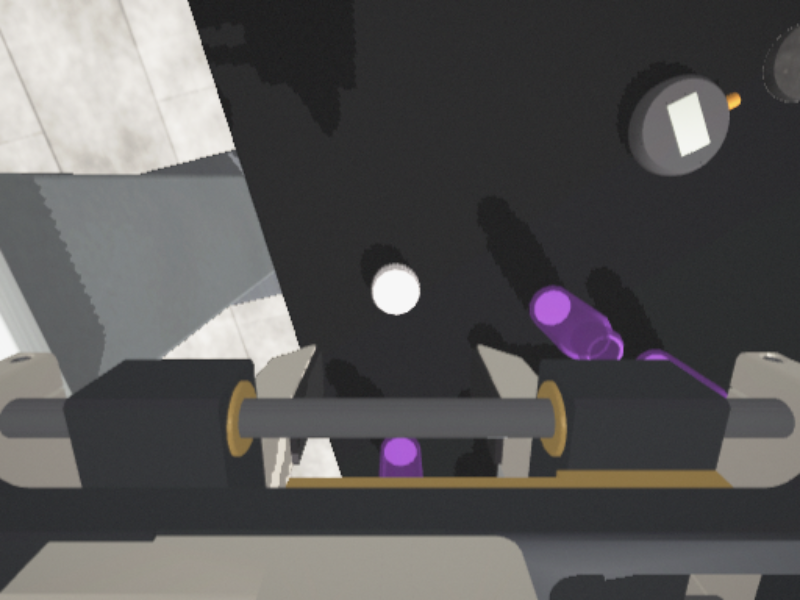

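The cap's top centre is at (396,290) in the enlarged picture, between the open fingers. That is about 2 mm toward the tool's +x from where I predicted it.

Emit:
servo_tool(travel=[[0.2, 0.05, 2.5], [0, 0, 3], [0, 0, 3], [0, 0, 3], [0, 0, 1.3], [0, 0, 0.5], [0, 0, 0]], rot=[[0, 0, 0], [0, 0, 0], [0, 0, 0], [0, 0, 0], [0, 0, 0], [0, 0, 0], [0, 0, 0]])

```text
time: 2.2
position: [438.4, -39.1, 4.1]
ee_rot: [0.785, 0.62, 0.0, 0.0]
contact_force: [0.0, -0.4, -0.2]
finger_gap: 59.6
finger_force: 0.0
```

Emit:
servo_tool(travel=[[0, 0, 0], [0, 0, 0], [0, 0, 0], [0, 0, 0], [0, 0, 0], [0, 0, 0]], rot=[[0, 0, 0], [0, 0, 0], [0, 0, 0], [0, 0, 0], [0, 0, 0], [0, 0, 0]], hand=1)

```text
time: 2.95
position: [438.2, -39.3, 4.1]
ee_rot: [0.785, 0.62, 0.0, 0.0]
contact_force: [-1.4, -0.7, 6.6]
finger_gap: 31.0
finger_force: 30.0
```

Emit:
servo_tool(travel=[[0, 0, -1], [0, 0, -3.5], [0, 0, -4.5], [-1, 0.7, -4], [-3.2, 2.2, -1.5], [-3.2, 2.2, -1], [-3.2, 2.1, -1.1], [-3.2, 2.1, 0], [-3.2, 2.1, 0], [0, 0, 0]], rot=[[0, 0, 0], [0, 0, 0], [0, 0, 0], [0, 0, 0], [0, 0, 0], [0, 0, 0], [0, 0, 0], [0, 0, 0], [0, 0, 0], [0, 0, 0]])

```text
time: 4.2
position: [509.4, -234.5, 169.9]
ee_rot: [0.786, 0.618, -0.0, 0.001]
contact_force: [-0.3, -0.6, 0.1]
finger_gap: 31.3
finger_force: 30.0
```

Run:
```python
from h import *
P=camera_params('wrist'); im=read_camera('wrist'); np.save('pics/P2.npy',P,allow_pickle=True)
s=ctrl.sense(); print(s['position'],s['ee_rot'],s['finger_gap'],s['contact_force'])
p=pix([523.5,-173,90],P);print(p,pix([523.5,-173,6],P))
x,y=int(p[0])-80,int(p[1])-60
print(x,y)
S=read_camera('side')
a=cv2.resize(im[y:y+120,x:x+160],(640,480),interpolation=cv2.INTER_CUBIC)
cv2.imwrite('pics/w2.png',a[:,:,::-1]); cv2.imwrite('pics/w2f.png',im[:,:,::-1]);cv2.imwrite('pics/s2.png',S[:,:,::-1])
```

```text
[ 509.02415248 -232.06072045  169.65787822] [ 7.85614895e-01  6.18715724e-01 -1.64454199e-05 -2.99124365e-04] 30.894948076568156 [ 0.38057023  0.44094161 -0.13397477]
[251.48711347 127.98427963] [252.00322628 124.10091031]
171 67
```

View pics/w2.png

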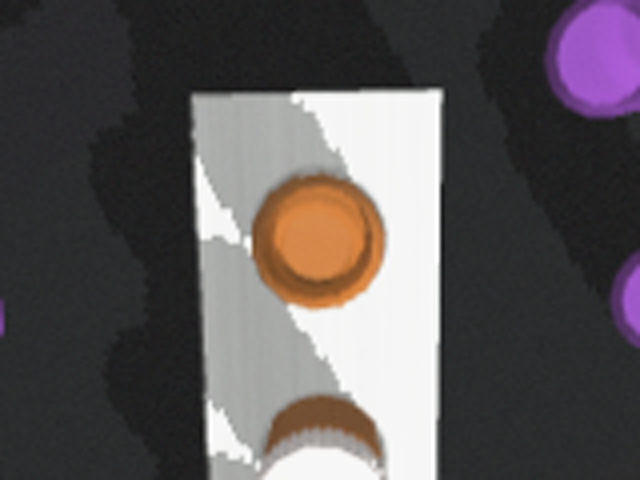

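The crop shows the open amber vial, with its body circle centred near (319,242), in the end hole of the block. I need to settle the rim itself, so I'll read intensity profiles.

Run:
```python
from h import *
im=cv2.imread('pics/w2f.png')[:,:,2].astype(int)
print(im[106:148,230:272:1][::2,::2])
P=np.load('pics/P2.npy',allow_pickle=True).item()
for dz,r in [(64,16),(90,9.5),(84,12),(8,14)]:
  c=np.array([523.5,-173,dz]);print(dz,pix(c,P).round(1),[pix(c+np.array(d)*r,P).round(1).tolist() for d in [(.23,.97,0),(-.23,-.97,0),(.97,-.23,0),(-.97,.23,0)]])
print(atz((250.6,127.4),60,P),atz((250.9,126),90,P))
s2=cv2.imread('pics/s2.png');o=pix([510,-190,110],camera_params('side')).astype(int);print(o)
a=s2[o[1]-75:o[1]+75,o[0]-75:o[0]+75]
b=cv2.imread('pics/w2f.png')[67:187,171:331]
cv2.imwrite('pics/v2.png',np.hstack([cv2.resize(a,(400,400),interpolation=cv2.INTER_CUBIC),cv2.resize(b[35:85,53:103],(400,400),interpolation=cv2.INTER_CUBIC)]))
```

```text
[[167 172 171 171 171 174 173 171 172 172 172 175 172 193 245 244 244 245
  246 245 245]
 [166 171 168 170 172 174 172 170 164 160 157 164 166 169 245 245 245 245
  246 245 246]
 [167 172 168 170 171 173 161 135 142 138 134 135 139 152 232 244 244 245
  246 245 246]
 [168 171 170 171 171 151 123 123 127 127 129 132 131 127 147 222 243 245
  246 245 246]
 [167 168 169 170 136 124 124 139 174 179 197 198 178 165 152 140 202 243
  246 245 246]
 [167 167 167 152 118 127 158 184 191 192 191 190 192 196 184 159 144 218
  246 245 246]
 [167 170 164 126 127 157 183 196 209 212 217 209 204 193 195 174 169 144
  241 245 246]
 [167 167 154 118 135 168 202 216 215 215 215 214 216 214 198 194 170 171
  213 245 246]
 [167 167 125 126 150 196 216 214 214 214 214 213 214 216 215 201 146 183
  156 245 246]
 [220 167 120 128 148 216 214 213 214 213 215 214 214 214 216 210 162 194
  170 243 246]
 [242 223 123 129 144 216 211 213 213 214 214 214 214 213 216 216 142 185
  186 241 246]
 [167 232 132 132 135 207 213 213 214 213 213 213 214 213 208 216 139 205
  185 245 246]
 [166 174 137 130 127 153 209 21
[... 494 characters left out ...]
45 246]
 [168 166 166 165 166 169 173 195 195 197 204 210 216 220 235 244 244 245
  246 245 246]
 [167 164 165 165 166 168 181 244 238 226 228 233 240 241 245 244 244 245
  245 245 246]
 [168 165 167 165 166 169 169 233 245 246 245 245 245 245 245 244 244 245
  246 245 246]]
64 [251.7 126.5] [[251.5, 108.7], [251.8, 143.7], [268.7, 126.4], [234.7, 126.6]]
90 [251.5 128. ] [[251.4, 116.4], [251.6, 139.3], [262.7, 127.9], [240.3, 128.1]]
84 [251.5 127.6] [[251.4, 113.3], [251.6, 141.6], [265.3, 127.5], [237.7, 127.7]]
8 [252.  124.2] [[251.9, 111.3], [252.1, 136.7], [264.3, 124.1], [239.7, 124.3]]
[ 522.23637948 -173.7209827    60.        ] [ 523.40853352 -171.29673926   90.        ]
[293 228]
```

View pics/v2.png

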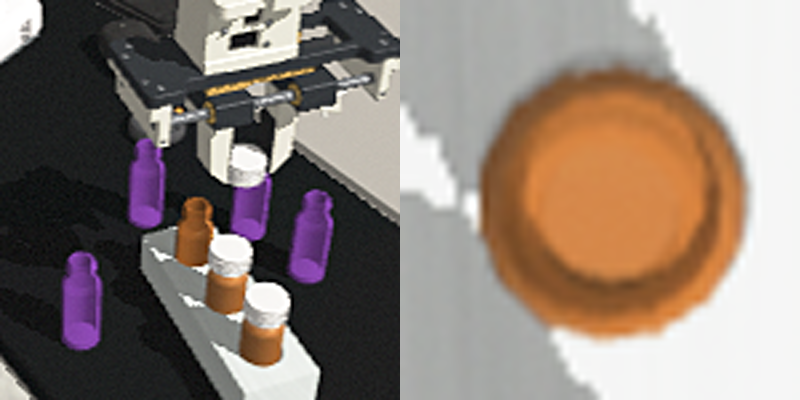

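The side view shows the cap held level in the fingertips and the vial upright. From the wrist view the rim disc centre is at about (250.5,126) in the raw picture, which puts the rim near (522.8,-171.4).

Emit:
servo_tool(travel=[[2, 0, 0], [2.2, -0.1, 0], [2, 0, 1], [0, 0, 3], [0, 0, 2.5], [0, 0, 0], [0, 0, 0]], rot=[[0, 0, 0], [0, 0, 0], [0, 0, 0], [0, 0, 0], [0, 0, 0], [0, 0, 0], [0, 0, 0]])

```text
time: 5.18
position: [523.3, -169.6, 105.7]
ee_rot: [0.784, 0.62, 0.0, 0.0]
contact_force: [-0.4, 0.0, -0.9]
finger_gap: 30.6
finger_force: 30.0
```

Emit:
servo_tool(travel=[[-0.2, 0, 0.4], [0, 0, 0.6], [0, 0, 0.4], [0, 0, 0.2], [0, 0, 0]], rot=[[0, 0, 0], [0, 0, 0], [0, 0, 0], [0, 0, 0], [0, 0, 0]])

```text
time: 5.8
position: [522.6, -172.4, 88.9]
ee_rot: [0.785, 0.62, 0.0, 0.0]
contact_force: [0.1, -0.5, 1.1]
finger_gap: 30.9
finger_force: 30.0
```

Run:
```python
from h import *
for _ in range(1):
    im=read_camera('wrist');S=read_camera('side');s=ctrl.sense();print(s['position'],s['contact_force'],s['torque'])
cv2.imwrite('pics/w3.png',im[:,:,::-1]);cv2.imwrite('pics/s3.png',S[:,:,::-1])
```

```text
[ 522.55767995 -172.35933744   88.88309439] [ 0.01007886 -0.30980921  1.6070366 ] [ 0.01693053  0.11902159 -0.02882301]
```

Emit:
servo_tool(travel=[[0, 0, 0.2], [0, 0, 0.2], [0, 0, 0]], rot=[[0, 0, 0], [0, 0, 0], [0, 0, 0]])

```text
time: 6.28
position: [522.9, -172.5, 85.2]
ee_rot: [0.785, 0.62, 0.0, 0.0]
contact_force: [-0.4, 0.2, 4.2]
finger_gap: 31.2
finger_force: 30.0
```

Emit:
servo_tool(travel=[[0, 0, 0.2], [0, 0, 0.2], [0, 0, 0]], rot=[[0, 0, 0], [0, 0, 0], [0, 0, 0]])

```text
time: 6.65
position: [521.8, -172.1, 80.2]
ee_rot: [0.785, 0.62, -0.0, -0.0]
contact_force: [-0.7, -0.5, -1.4]
finger_gap: 31.1
finger_force: 30.0
```

Emit:
servo_tool(travel=[[0, 0, 0.2], [0, 0, 0.1], [0, 0, 0]], rot=[[0, 0, 0], [0, 0, 0], [0, 0, 0]])

```text
time: 7.02
position: [523.3, -172.6, 79.2]
ee_rot: [0.785, 0.62, 0.0, 0.001]
contact_force: [-1.7, 0.4, 12.6]
finger_gap: 30.7
finger_force: 30.0
```

The force dropped at the snap, and the cap then met its stop at TCP z of about 79, as expected. I'll release it and look.

Emit:
servo_tool(travel=[[0, 0, -0.1], [0, 0, 0], [0, 0, 0], [0, 0, 0]], rot=[[0, 0, 0], [0, 0, 0], [0, 0, 0], [0, 0, 0]], hand=-0.3)

```text
time: 7.52
position: [522.1, -172.3, 78.4]
ee_rot: [0.785, 0.62, -0.0, -0.0]
contact_force: [-0.4, 0.2, 0.2]
finger_gap: 59.5
finger_force: 0.0
```

Emit:
servo_tool(travel=[[0, 0, -3], [0, 0, -3], [0, 0, 0]], rot=[[0, 0, 0], [0, 0, 0], [0, 0, 0]])

```text
time: 7.9
position: [524.3, -172.8, 141.0]
ee_rot: [0.785, 0.62, 0.001, 0.002]
contact_force: [-0.2, 0.5, 0.4]
finger_gap: 59.5
finger_force: 0.0
```

Run:
```python
from h import *
P=camera_params('wrist');im=read_camera('wrist');S=read_camera('side');C=read_camera('scene');s=ctrl.sense();print(s['position'],s['contact_force'],s['finger_gap'])
def c(I,p,w=40,h=None):
    p=p.astype(int); h=h or w; return cv2.resize(I[p[1]-h:p[1]+h,p[0]-w:p[0]+w],(400,400),interpolation=cv2.INTER_CUBIC)
B=camera_params('side');p=np.array([515,-195,70])
print(pix([522.8,-172,93],P), 'off',pix([522.8,-172,93],P).astype(int)-60)
cv2.imwrite('pics/v3.png',np.hstack([c(S,pix(p,B)),c(im,pix([522.8,-172,93],P),60)])[:,:,::-1]);cv2.imwrite('pics/w4.png',im[:,:,::-1])
```

```text
[ 521.66864805 -172.25166897  137.94244201] [-0.33009458 -0.10920058 -0.11639923] 59.72787945667245
[250.12422556 210.7255872 ] off [190 150]
```

View pics/v3.png

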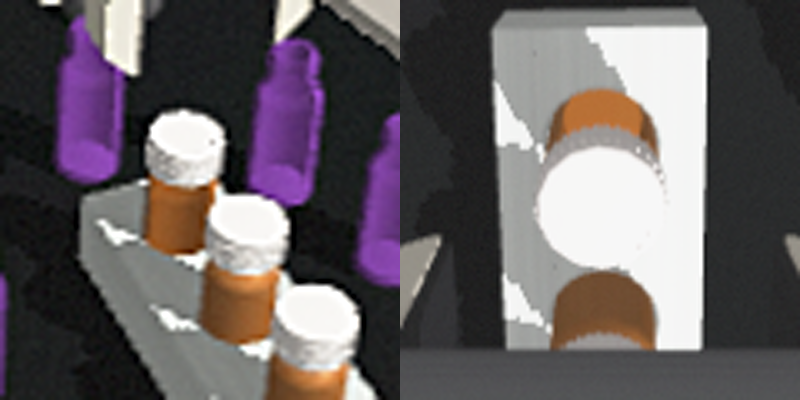

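The cap sits level at the same height as the spares (top centre at (600,206) in the crop). Next I'll go down to the body.

Emit:
servo_tool(travel=[[0, 0.05, 2.5], [0, 0, 2.5], [0, 0, 2.5], [0, 0, 1.5], [0, 0, 0.7], [0, 0, 0], [0, 0, 0]], rot=[[0, 0, 0], [0, 0, 0], [0, 0, 0], [0, 0, 0], [0, 0, 0], [0, 0, 0], [0, 0, 0]])

```text
time: 8.93
position: [523.6, -172.6, 42.5]
ee_rot: [0.785, 0.62, 0.0, 0.001]
contact_force: [-0.1, 0.9, 0.9]
finger_gap: 59.6
finger_force: 0.0
```

Emit:
servo_tool(travel=[[0, 0, 0], [0, 0, 0], [0, 0, 0], [0, 0, 0], [0, 0, 0], [0, 0, 0]], rot=[[0, 0, 0], [0, 0, 0], [0, 0, 0], [0, 0, 0], [0, 0, 0], [0, 0, 0]], hand=1)

```text
time: 9.68
position: [522.7, -172.5, 41.8]
ee_rot: [0.785, 0.62, -0.0, -0.0]
contact_force: [-2.3, -0.3, 3.3]
finger_gap: 31.7
finger_force: 30.0
```

Emit:
servo_tool(travel=[[0, 0, -0.5], [0, 0, -1.5], [0, 0, -3], [0, 0, -3.5], [0, 0, -3.5], [0, 0, -2.5], [1, -0.2, -0.5], [3, -0.7, 0], [4, -1, 0], [4, -1, 0]], rot=[[0, 0, 0], [0, 0, 0], [0, 0, 0], [0, 0, 0], [0, 0, 0], [0, 0, 0], [0, 0, 0], [0, 0, 0], [0, 0, 0], [0, 0, 0]])

```text
time: 10.92
position: [521.6, -47.0, 191.0]
ee_rot: [0.785, 0.62, -0.0, -0.001]
contact_force: [0.8, -0.3, -0.8]
finger_gap: 31.3
finger_force: 30.0
```

Emit:
servo_tool(travel=[[4, -1, 0], [4, -1, 0], [4, -1, 0], [4, -1, 0], [4, -0.9, 0], [2.3, -0.6, 0], [1, -0.1, 0], [0, 0, 0], [0, 0, 0]], rot=[[0, 0, 0], [0, 0, 0], [0, 0, 0], [0, 0, 0], [0, 0, 0], [0, 0, 0], [0, 0, 0], [0, 0, 0], [0, 0, 0]])

```text
time: 12.05
position: [522.1, 189.0, 191.3]
ee_rot: [0.785, 0.619, -0.001, 0.0]
contact_force: [0.2, -0.5, -1.0]
finger_gap: 31.3
finger_force: 30.0
```

Run:
```python
from h import *
P=camera_params('wrist');im=read_camera('wrist');np.save('pics/P5.npy',P,allow_pickle=True);S=read_camera('side');s=ctrl.sense();print(s['position'],s['ee_rot'],s['contact_force'],s['finger_gap'])
cv2.imwrite('pics/w5.png',im[:,:,::-1]);cv2.imwrite('pics/s5.png',S[:,:,::-1])
p=pix([538,255,118],P);print(p)
g=np.clip((im.astype(float)/255)**.5*255,0,255).astype(np.uint8)   # brighten the dark cup
x0,y0=max(int(p[0])-100,0),max(int(p[1])-75,0);print(x0,y0)
cv2.imwrite('pics/v5.png',cv2.resize(g[y0:y0+150,x0:x0+200],(800,600),interpolation=cv2.INTER_CUBIC)[:,:,::-1])
```

```text
[522.226541   189.06486278 191.56705971] [ 7.85468981e-01  6.18900905e-01 -3.10034478e-04  2.31435710e-04] [ 0.76825282 -0.53413042 -0.69573003] 31.517819563255173
[252.62976646 122.44304374]
152 47
```

View pics/v5.png

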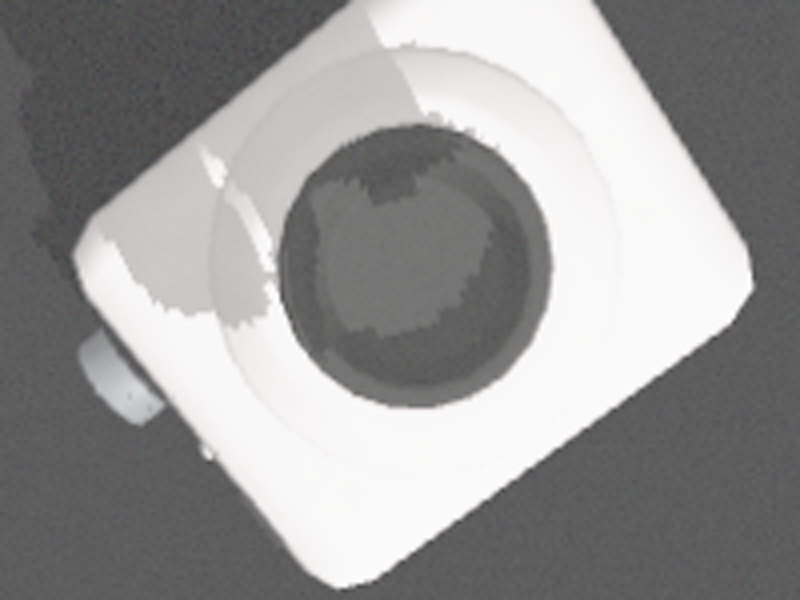

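The wrist view shows the cup as a dark ring, with its outline running from 279 to 552 across and 124 to 408 down in the crop. That puts the centre at about (416,266). I'll fit it with code.

Run:
```python
from h import *
P=np.load('pics/P5.npy',allow_pickle=True).item(); print(ray((256,192),P)[0])
im=cv2.imread('pics/w5.png').max(2)
m=(im<75).astype(np.uint8)
n,l,st,ce=cv2.connectedComponentsWithStats(m,connectivity=4)
k=l[118,256]; print(st[k],ce[k])
mk=(l==k).astype(np.uint8);c=max(cv2.findContours(mk,0,1)[0],key=cv2.contourArea);e=cv2.fitEllipse(cv2.convexHull(c));print(e)
u=np.array(e[0])
for z in(118,104,90): print(z,atz(u,z,P).round(1))
q=atz(u,118,P)
print([np.linalg.norm(atz(u+d,118,P)-q).round(1) for d in np.array([[e[1][0]/2,0],[0,e[1][1]/2]])])
# floor edge: print radial grey profiles
g=im.astype(int)
print(g[113,218:296].tolist());print(g[72:156,256].tolist())
```

```text
[540.66385032 262.07585686 348.99309477]
[ 221   78   69   71 3729] [255.07669617 113.05282918]
((255.04893493652344, 113.0107421875), (67.53367614746094, 70.28030395507812), 178.9149169921875)
118 [541.6 261.7 118. ]
104 [541.7 261.7 104. ]
90 [541.8 261.7  90. ]
[np.float64(27.4), np.float64(28.3)]
[244, 243, 216, 95, 40, 49, 36, 39, 37, 36, 34, 35, 38, 51, 47, 52, 59, 55, 56, 57, 55, 57, 57, 55, 53, 57, 56, 57, 56, 55, 53, 54, 56, 54, 53, 55, 57, 54, 53, 54, 54, 55, 55, 55, 54, 56, 53, 56, 54, 53, 55, 57, 55, 53, 37, 39, 36, 39, 38, 37, 36, 36, 34, 32, 32, 35, 42, 52, 55, 57, 56, 74, 176, 245, 245, 245, 245, 246]
[226, 187, 180, 167, 166, 129, 40, 37, 34, 36, 41, 35, 35, 36, 30, 32, 32, 32, 38, 54, 56, 55, 49, 47, 56, 54, 54, 55, 57, 57, 57, 55, 54, 55, 55, 55, 57, 57, 56, 54, 55, 53, 53, 56, 57, 57, 57, 55, 55, 56, 56, 54, 56, 53, 56, 55, 46, 38, 39, 37, 37, 39, 39, 38, 36, 37, 36, 34, 35, 36, 31, 40, 47, 53, 54, 58, 58, 205, 244, 244, 244, 245, 246, 246]
```

Emit:
servo_tool(travel=[[1.5, 0, 0], [2.5, 0.1, 0], [2.4, 0.1, 0], [1.0, 0, 1], [0, 0, 2], [0, 0, 1], [0, 0, 0], [0, 0, 0]], rot=[[0, 0, 0], [0, 0, 0], [0, 0, 0], [0, 0, 0], [0, 0, 0], [0, 0, 0], [0, 0, 0], [0, 0, 0]])

```text
time: 13.15
position: [541.4, 261.7, 151.9]
ee_rot: [0.785, 0.619, 0.0, 0.0]
contact_force: [-0.6, 0.1, -0.2]
finger_gap: 31.3
finger_force: 30.0
```

Run:
```python
from h import *
S=read_camera('side');C=read_camera('scene');s=ctrl.sense();print(s['position'],s['ee_rot'],s['contact_force'])
def c(I,n,p,w=35):
    p=pix(p,camera_params(n)).astype(int); return cv2.resize(I[p[1]-w:p[1]+w,p[0]-w:p[0]+w],(400,400),interpolation=cv2.INTER_CUBIC)
v=np.hstack([c(S,'side',[541,261,130]),c(C,'scene',[541,261,130])])
cv2.imwrite('pics/v6.png',((v[:,:,::-1]/255)**.6*255).astype(np.uint8))
```

```text
[541.60277696 262.03320163 152.39001048] [7.84966641e-01 6.19537759e-01 5.48557612e-04 1.91089687e-04] [ 0.07650854  0.20051148 -0.95469407]
```

View pics/v6.png

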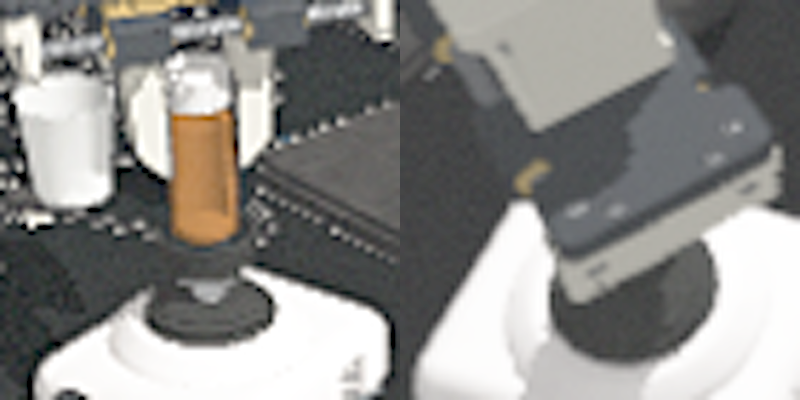

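The vial hangs upright over the cup mouth (foot at about (205,240), cup at about (205,290)). I'll lower it to contact.

Emit:
servo_tool(travel=[[0, 0, 0.4], [0, 0, 0.4], [0, 0, 0.3], [0, 0, 0.2], [0, 0, 0], [0, 0, 0]], rot=[[0, 0, 0], [0, 0, 0], [0, 0, 0], [0, 0, 0], [0, 0, 0], [0, 0, 0]])

```text
time: 14.0
position: [541.0, 262.2, 138.9]
ee_rot: [0.785, 0.62, -0.0, 0.0]
contact_force: [-1.7, -0.9, 3.3]
finger_gap: 31.5
finger_force: 30.0
```

Emit:
servo_tool(travel=[[0, 0, 0.2], [0, 0, 0.2], [0, 0, 0.1], [0, 0, 0], [0, 0, 0], [0, 0, 0]], rot=[[0, 0, 0], [0, 0, 0], [0, 0, 0], [0, 0, 0], [0, 0, 0], [0, 0, 0]])

```text
time: 14.75
position: [541.1, 262.2, 133.9]
ee_rot: [0.785, 0.62, 0.0, -0.0]
contact_force: [-2.8, -0.8, 4.7]
finger_gap: 31.1
finger_force: 30.0
```

Emit:
servo_tool(travel=[[0, 0, 0], [0, 0, 0], [0, 0, 0], [0, 0, 0]], rot=[[0, 0, 0], [0, 0, 0], [0, 0, 0], [0, 0, 0]])

```text
time: 15.25
position: [541.1, 262.2, 133.9]
ee_rot: [0.785, 0.62, 0.0, -0.0]
contact_force: [-2.2, -0.2, 4.8]
finger_gap: 31.5
finger_force: 30.0
```

Emit:
servo_tool(travel=[[0, -0.1, 0], [0, 0, 0], [0, 0, 0]], rot=[[0, 0, 0], [0, 0, 0], [0, 0, 0]])

```text
time: 15.62
position: [540.9, 262.2, 134.1]
ee_rot: [0.785, 0.62, 0.001, 0.0]
contact_force: [-0.2, -2.4, 4.2]
finger_gap: 31.6
finger_force: 30.0
```

Run:
```python
from h import *
F=[]
for _ in range(6):
    S=read_camera('side');s=ctrl.sense();F.append(np.r_[s['position'],s['contact_force'],s['torque']])
print(np.mean(F,0).round(2),np.std(F,0).round(2))
C=read_camera('scene')
def c(I,n,p,w=35):
    p=pix(p,camera_params(n)).astype(int); return cv2.resize(I[p[1]-w:p[1]+w,p[0]-w:p[0]+w],(400,400),interpolation=cv2.INTER_CUBIC)
v=np.hstack([c(S,'side',[541,261,125]),c(cv2.imread('pics/s5.png')[:,:,::-1],'side',[541,261,125])])
cv2.imwrite('pics/v7.png',((v[:,:,::-1]/255)**.5*255).astype(np.uint8))
```

```text
[ 5.4095e+02  2.6223e+02  1.3408e+02 -3.6000e-01 -1.7900e+00  5.3700e+00
 -4.2000e-01  0.0000e+00  1.0000e-02] [0.02 0.02 0.01 0.42 0.43 0.37 0.04 0.04 0.03]
```

View pics/v7.png

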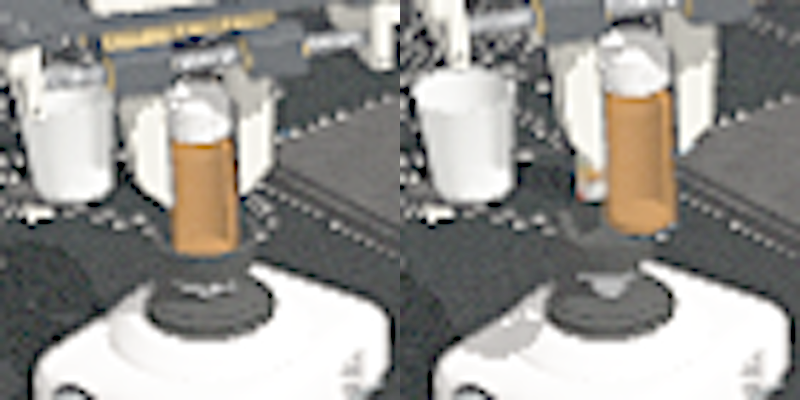

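The foot stands in the cup and the vial is upright. The vertical load of about 6 N matches roughly 6 mm of travel. I'll ease the small side load and hold.

Emit:
servo_tool(travel=[[-0.05, 0, 0], [-0.05, 0, 0], [0, 0, 0], [0, 0, 0], [0, 0, 0], [0, 0, 0], [0, 0, 0], [0, 0, 0], [0, 0, 0], [0, 0, 0]], rot=[[0, 0, 0], [0, 0, 0], [0, 0, 0], [0, 0, 0], [0, 0, 0], [0, 0, 0], [0, 0, 0], [0, 0, 0], [0, 0, 0], [0, 0, 0]])

```text
time: 17.23
position: [540.8, 262.0, 134.2]
ee_rot: [0.785, 0.62, 0.001, 0.0]
contact_force: [1.6, -0.4, 5.3]
finger_gap: 31.4
finger_force: 30.0
```

Emit:
servo_tool(travel=[[0, 0, 0], [0, 0, 0], [0, 0, 0], [0, 0, 0], [0, 0, 0], [0, 0, 0], [0, 0, 0], [0, 0, 0], [0, 0, 0], [0, 0, 0]], rot=[[0, 0, 0], [0, 0, 0], [0, 0, 0], [0, 0, 0], [0, 0, 0], [0, 0, 0], [0, 0, 0], [0, 0, 0], [0, 0, 0], [0, 0, 0]])

```text
time: 18.48
position: [540.8, 262.0, 134.2]
ee_rot: [0.785, 0.62, 0.001, 0.0]
contact_force: [1.5, 0.2, 4.2]
finger_gap: 31.4
finger_force: 30.0
```

Emit:
servo_tool(travel=[[0, 0, 0], [0, 0, 0], [0, 0, 0], [0, 0, 0], [0, 0, 0], [0, 0, 0], [0, 0, 0], [0, 0, 0], [0, 0, 0], [0, 0, 0]], rot=[[0, 0, 0], [0, 0, 0], [0, 0, 0], [0, 0, 0], [0, 0, 0], [0, 0, 0], [0, 0, 0], [0, 0, 0], [0, 0, 0], [0, 0, 0]])

```text
time: 19.73
position: [540.8, 262.0, 134.2]
ee_rot: [0.785, 0.62, 0.001, 0.0]
contact_force: [1.1, 0.9, 4.7]
finger_gap: 31.4
finger_force: 30.0
```

Emit:
servo_tool(travel=[[0, 0, 0], [0, 0, 0], [0, 0, 0], [0, 0, 0], [0, 0, 0], [0, 0, 0], [0, 0, 0], [0, 0, 0], [0, 0, 0], [0, 0, 0]], rot=[[0, 0, 0], [0, 0, 0], [0, 0, 0], [0, 0, 0], [0, 0, 0], [0, 0, 0], [0, 0, 0], [0, 0, 0], [0, 0, 0], [0, 0, 0]])

```text
time: 20.98
position: [540.8, 262.0, 134.2]
ee_rot: [0.785, 0.62, 0.001, 0.0]
contact_force: [1.6, 1.4, 6.0]
finger_gap: 31.6
finger_force: 30.0
```

```bash
python3 -c "
from plant import ctrl
print(ctrl.close_job())"
```

```text
the job is handed in; nothing more can be done
None
```

The job is handed in, verdict not shown: the cap is snapped home and level, and the gripper still holds the vial upright in the mixer cup, pressed about 5.5–6 mm (estimated from force and tool height) for over 5 s, with both spares left untouched in the block.

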